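Lock the swing clamp of an inspection fixture with its square key

TASK

Lock the round flange in the inspection fixture: take the loose T-handled square key out of its wooden holder, lower it gently into the recessed socket in the drum of the swing clamp, feeling for the angle at which it drops fully home, then turn the key clockwise until the clamp arm lies over the flange and comes up firm on its stop. Never force the key or the clamp, do not push the clamp by hand, and let go of the key, leaving it standing in the socket. Leave the flange and the flask, carton and dimmer box where they are.

Things in the scene. Friction and masses are not known exactly. Their poses are not given: they have to be found in the camera images.
- key_grip (a point): Centre of the cross bar of the loose steel T-handled key (0.12 to 0.2 kg): grip here. Bar: 64 mm long (x axis), 14 mm wide (y), 16 mm high. z points up along the key. Below the bar a round shank 13 mm across, 32 mm long, then a square shank 12 x 12 mm, 30 mm long, its sides along x and y. The whole key is 78 mm high. It starts upright in the holder.
- key_tip (a point): Centre of the lower end face of the key's square shank, 70 mm below key_grip, same axes as the key; the last 1.5 mm are thinned to 11 mm.
- holder: Fixed pale wooden block, 70 x 70 x 40 mm, with a loose square hole 15 mm wide and 25 mm deep in the middle of its top, in which the key stands (its tip 15 mm above the bench, the bar's centre 85 mm). Origin: centre of the underside, on the bench.
- fixture: Fixed dark steel base plate, 110 mm (x) x 200 mm (y) x 20 mm high, with a stop pin and three low locating pins. It carries the swing clamp, whose drum axis stands at y = +45 mm, and the loose flange at y = -45 mm. Origin: centre of the underside, on the bench.
- socket (a point): Centre of the mouth of the recess in the top of the clamp's grey drum (52 mm across, top 60 mm above the bench), on its vertical axis, z up; x points along the clamp arm. A round counterbore, 20 mm across and 14 mm deep, leads down to a square socket 13.2 mm wide, 16 mm deep, with a chamfered mouth. The key is fully home with its tip 30 mm below this point.
- square_mouth (a point): Middle of the square socket's mouth, 14 mm below socket. The angle of the square about the vertical is unknown, unmeasured and not told by these axes: it differs each time, and repeats every quarter turn. The key drops in only within about 6 degrees of it, else its thinned tip stops within 4 mm of the mouth. The drum stays put while a lightly pressed key (under 10 N) is turned on top.
- clamp (a joint): Turn of drum and arm in rad, growing clockwise seen from above: 0 fully open, 1.2 locked, the arm over the flange on its hard stop. Starts between 0 and 0.35. Turning takes about 0.2 N m; it stays where it is left; over 0.4 N m on the stop is forcing it. The arm is a flat aluminium bar 22 mm wide, its top 44 mm above the bench, its end 105 mm from the drum's axis.
- flange_center (a point): Centre of the loose aluminium flange, 44 mm across and 12 mm high, lying on the base plate between three pins; the clamp arm passes 2 mm above it. It stays where it is.
- flask_center (a point): Centre of a pale metal flask standing on the bench, 66 mm across, 170 mm high. Bystander.
- carton_center (a point): Centre of a closed cardboard carton, 80 x 140 x 50 mm high. Bystander.
- dimmer_center (a point): Centre of the case of a black lamp dimmer box, 60 x 100 x 35 mm high with a knob on top (49 mm in all). Bystander.
There are look-alikes about, which are no part of the job. Of the things that look like the part that bears key_grip, the middle-sized one is meant.

How it is judged:
By the outcome, as a careful person would: the job done as asked, in the order asked, and still so for the second after the job is handed in, with the robot touching nothing.
It also fails if it takes over 64 s, if anything falls off the work surface, if the arm or the gripper's body presses on something with over 40 N, if the wrist force passes 120 N, or if a joint passes its speed limit or range.

ROBOT

A 6-joint arm with a two-finger parallel gripper is mounted at the origin on the work surface. World frame = base frame: x ahead of the robot, y to its left, z up, the work surface at z = 0. Lengths are in m, angles in rad, forces in N, time in s.
With the tool pointing down it reaches from about 0.35 to 0.725 m from the base axis. Payload 6 kg.
Tool frame: the origin (TCP) lies at the very end of the fingers, on their centre line; the grasp point (between the pads) lies 19 mm behind it; z points along the fingers, y is the direction in which the jaws open and shut (so a half turn about z gives the same grasp; the last joint's range is limited). The gripper opens to 85 mm and grips with 20 to 120 N. Pads are 22 mm wide; open, the fingers measure 114 mm over their backs; the gripper's body (76 mm by 85 mm) begins 54 mm behind the grasp point. The pads swing forward as they close: fully open they stand 13 mm farther back than shut.
Start: joints at [-0.902, 0.04, 0.085, 0, -1.615, -0.334], TCP at [0.197, -0.567, 0.211] pointing down, gripper open.
Joint ranges: [-2.56, 2.56], [-1.29, 2.01], [-1.08, 1.49], [-3.29, 1.98], [-2.81, -0.18], [-2.99, 2.99]. Speed limits (rad/s): [2.57, 2.57, 3.01, 3.14, 3.14, 3.14].

INTERFACE

Orientations are given as a rotation vector (axis times angle).
In Python, from station import arm, optics, ticket, models gives the robot as it stands. The module is installed in compiled form; this text tells all that it offers. Calls block until the motion is done:
- arm.movep(position, orientation): joint-space move of the TCP to a pose.
- arm.movel(position, attitude=None, vel=0.15, guard=None): straight line of the TCP; attitude=None keeps the orientation; vel is the mean speed in m/s. With guard (N) it stops when the force on the tool has changed by that much, and returns True; else False.
- arm.movej(angles): joint-space move.
- arm.gripper_to(opening): finger opening in m; the grip force is fixed at half the most; returns when the fingers have stopped.
- arm.dwell(seconds).
- arm.inverse_kinematics(position, orientation): joint angles nearest the present ones, or None.
- arm.sense(): the state.
- optics.grab_frame(name): name is "scene" or "top" or "wrist"; returns a dict with "image" (384x512x3 uint8, red, green, blue), "K" (3x3 intrinsics, pixels), "eye" and "attitude" of the camera in the world. Camera axes: x right, y up, looking along -z (the intrinsics and any distortion apply to the point x, -y, -z); pixel columns grow to the right and rows downward; lengths in m; the calibration is good to about 2 mm. A picture is of the moment at which its call begins. There is no depth.
A pose or a line that the arm cannot do raises arm.MotionError and nothing moves.
- ticket.hand_in(): hands the job in, once; it reports no verdict.
Trained networks look in a picture, given as the dict that the camera call returned (one of the last four; its "shot" number tells which), for a name from the list of things; names that differ only in an ending like _2 or _b are one class to them, and where a whole thing is asked for, a point or a joint stands for the part that bears it (a point fixed in the world has none). Each returns a list of dicts, best first, with "p" (0 to 1); they miss things now and then, are a little off and sometimes report something else, mostly with a low value. They report only what shows in the picture. A call takes as long as a camera call. They do not tell look-alikes from the thing itself.
- models.recognise(picture, name): "point" ([x, y, z] in m, in world coordinates, good to about 4 mm: the middle of the surface that is visible of it).
- models.silhouettes(picture, name): "mask" (384x512 bool, what is visible of it).
The state is a dict: "time": time; "joint_positions": joint angles; "qd": joint speeds; "effort": joint torques, N m; "eef_pos": TCP position; "eef_rot": TCP orientation; "ft_force": force on the tool from outside, world axes, zero at the start; "ft_torque": the same for the moment, N m; "gripper_width": finger opening in m.
Only numpy, scipy, OpenCV 4.12 (cv2) and the standard library are available. Lean on these libraries where they do the work, as an engineer would, in place of code of your own. Each camera call takes 0.05 s, during which the arm holds its last target. There are 200 camera calls.

## Working session

There is one attempt and no reset: what is moved stays moved. The work goes in short steps, each a Python script; the robot and the scene stay as the last script left them, time stands still between calls to the robot, and variables do not carry over. Pictures are saved under pics/ and viewed, about 8 in all and at most 12, crops included, and the job is handed in when it is done.

```bash
mkdir -p pics
cat > h.py <<'E'
import numpy as np, cv2
from scipy.spatial.transform import Rotation as R
from station import arm, optics, ticket, models
def save(f,n,crop=None,s=1):
    im=f["image"]
    if crop: im=im[crop[1]:crop[3],crop[0]:crop[2]]
    im=cv2.resize(im,None,fx=s,fy=s,interpolation=cv2.INTER_CUBIC)
    cv2.imwrite("pics/"+n,im[:,:,::-1])
def att(f):
    a=np.array(f["attitude"],float)
    return a if a.shape==(3,3) else R.from_rotvec(a).as_matrix()
def proj(f,p):
    c=att(f).T@(np.array(p)-f["eye"]); c=np.array([c[0],-c[1],-c[2]])
    u=np.array(f["K"])@c; return u[:2]/u[2]
def ray(f,uv,z):
    d=np.linalg.inv(f["K"])@np.array([uv[0],uv[1],1.]); d=att(f)@np.array([d[0],-d[1],-d[2]])
    e=np.array(f["eye"]); return e+d*(z-e[2])/d[2]
E
python3 - <<'E'
from h import *
ims=[]
for n in("scene","top"):
    f=optics.grab_frame(n); save(f,n+".png",s=1.5)
    print(n,[k for k in f],f["K"],f["eye"],f["attitude"])
    for o in("key_grip","holder","fixture","socket","clamp","flange_center","flask_center","carton_center","dimmer_center"):
        for d in models.recognise(f,o): print(o,round(d["p"],2),np.round(d["point"],3),proj(f,d["point"]).round())
print(arm.sense())
E
```

```text
scene ['image', 'K', 'eye', 'attitude', 'shot'] [[477.98217959   0.         256.11286246]
 [  0.         477.98217959 194.96208762]
 [  0.           0.           1.        ]] [1.44905209 0.17873354 0.90252403] [0.5734222  0.72891682 1.68455171]
key_grip 0.73 [0.586 0.24  0.053] [360. 214.]
key_grip 0.57 [0.483 0.229 0.093] [361. 175.]
key_grip 0.57 [0.487 0.352 0.102] [411. 180.]
holder 0.89 [0.505 0.231 0.043] [358. 195.]
fixture 0.83 [ 0.541 -0.116  0.018] [227. 191.]
socket 0.59 [ 0.542 -0.098  0.045] [233. 185.]
socket 0.43 [ 0.611 -0.408  0.044] [115. 185.]
clamp 0.56 [ 0.54  -0.099  0.047] [233. 184.]
clamp 0.56 [0.751 0.345 0.122] [410. 254.]
flange_center 0.42 [ 0.519 -0.176  0.036] [208. 178.]
flask_center 0.84 [0.751 0.345 0.124] [410. 254.]
carton_center 0.93 [0.755 0.064 0.052] [277. 254.]
dimmer_center 0.88 [ 0.616 -0.408  0.043] [114. 186.]
top ['image', 'K', 'eye', 'attitude', 'shot'] [[451.87768101   0.         256.71565728]
 [  0.         451.87768101 189.0905604 ]
 [  0.           0.           1.        ]] [ 0.38017533 -0.03951516  1.15351007] [ 0.17340102 -0.130752
[... 556 characters left out ...]
0.594 -0.415  0.034] [420. 192.]
{'time': 1.0, 'joint_positions': array([-9.02321356e-01,  4.02119577e-02,  8.47864508e-02, -5.36702464e-06,
       -1.61549649e+00, -3.33708405e-01]), 'qd': array([ 0.00115411,  0.00039724,  0.00041854,  0.00040041, -0.00073582,
        0.00155624]), 'effort': array([-8.35909577e-04, -3.67929554e+01,  3.47437048e+01,  6.93353623e+00,
       -1.35431485e-03, -5.00143884e-06]), 'eef_pos': array([ 0.19714284, -0.56665875,  0.21114591]), 'eef_rot': array([ 5.23389155e-01, -3.09763110e+00, -1.77171489e-04]), 'ft_force': array([ 0.47258981, -0.10529557, -0.11283106]), 'ft_torque': array([ 0.01824822,  0.00270294, -0.04464749]), 'gripper_width': 0.08524423521668838}
```

View pics/scene.png

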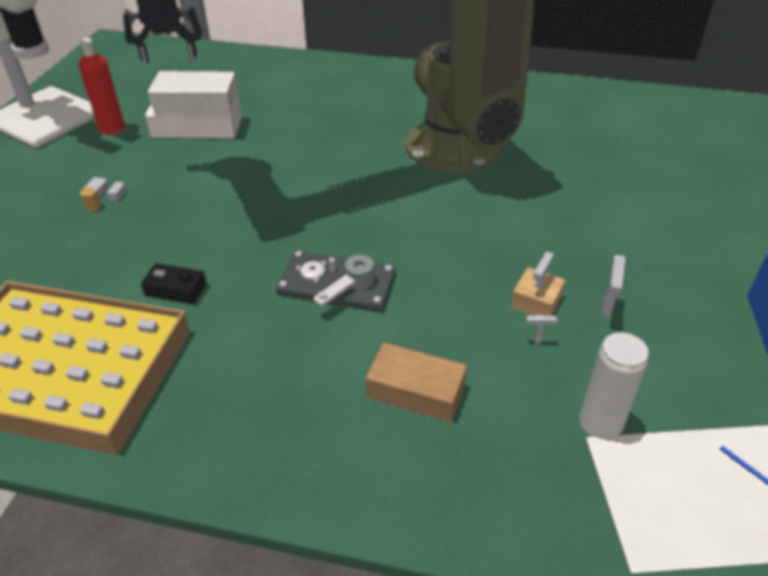

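View pics/top.png

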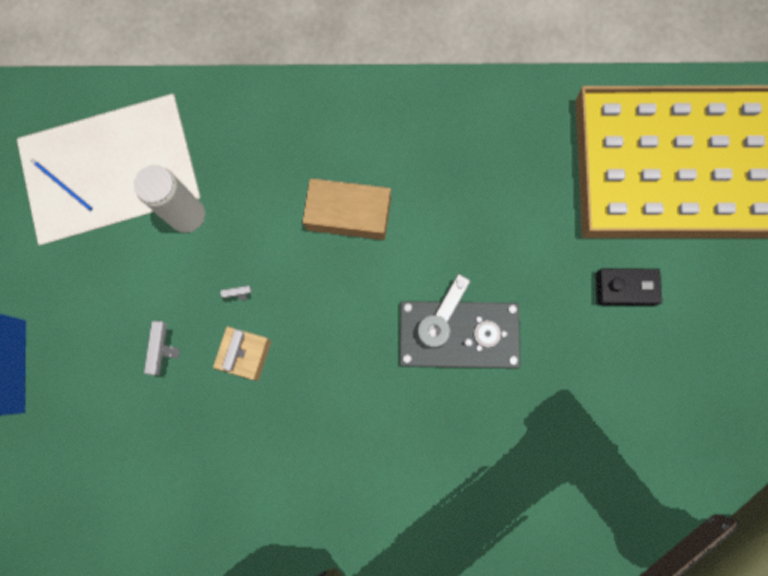

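The scene shows three T-keys. Scene-picture pixels in the 1.5x view:
- a small one at (540,325)
- one in the wooden holder at (543,268)
- a large one at (615,285)

In the top picture they are at (236,293), (234,350) and (155,348). The middle-sized one is the key in the holder. I'll check it, and the fixture, from close up.

```bash
cat >> h.py <<'E'
def down(a):
    "tool down, tool x axis at world angle a (rad, ccw from above)"
    return (R.from_euler('z',a)*R.from_euler('x',np.pi)).as_rotvec()
E
python3 - <<'E'
from h import *
f=optics.grab_frame("top")
a=ray(f,(228/1.5,370/1.5),.093);b=ray(f,(238/1.5,333/1.5),.093); v=b-a; print(a,b,np.linalg.norm(v)); th=np.arctan2(v[1],v[0]); print("bar",np.degrees(th), "mid",(a+b)/2)
for k in range(-2,3):
    for p in((.485,.229,.22),(.538,-.1,.22)):
        q=arm.inverse_kinematics(p,down(th+k*np.pi/2)); print(k,p,None if q is None else np.round(q,2))
arm.movep((.48,-.1,.26),down(0)); f=optics.grab_frame("wrist"); save(f,"w1.png",s=1.5)
for o in("socket","clamp","flange_center","fixture"):
    for d in models.recognise(f,o): print(o,round(d["p"],2),np.round(d["point"],4),proj(f,d["point"]).round())
print(f["eye"],f["K"][0],arm.sense()["joint_positions"].round(2),arm.sense()["time"])
E
```

```text
[0.4494198  0.23509379 0.093     ] [0.50770654 0.22236097 0.093     ] 0.059661292141320155
bar -12.322762770037805 mid [0.47856317 0.22872738 0.093     ]
-2 (0.485, 0.229, 0.22) [ 0.82 -0.13 -0.06  0.   -1.64 -2.6 ]
-2 (0.538, -0.1, 0.22) [ 0.18 -0.1  -0.04  0.   -1.63 -1.97]
-1 (0.485, 0.229, 0.22) [ 0.82 -0.13 -0.06  0.   -1.64 -1.03]
-1 (0.538, -0.1, 0.22) [ 0.18 -0.1  -0.04  0.   -1.63 -0.4 ]
0 (0.485, 0.229, 0.22) [ 0.82 -0.13 -0.06  0.   -1.64  0.54]
0 (0.538, -0.1, 0.22) [ 0.18 -0.1  -0.04  0.   -1.63  1.17]
1 (0.485, 0.229, 0.22) [ 0.82 -0.13 -0.06  0.   -1.64  2.11]
1 (0.538, -0.1, 0.22) [ 0.18 -0.1  -0.04  0.   -1.63  2.74]
2 (0.485, 0.229, 0.22) [ 0.82 -0.13 -0.06  0.   -1.64 -2.6 ]
2 (0.538, -0.1, 0.22) [ 0.18 -0.1  -0.04 -0.   -1.63 -1.97]
socket 0.9 [ 0.5341 -0.1015  0.0522] [256. 126.]
clamp 0.73 [ 0.5419 -0.1055  0.0512] [259. 120.]
flange_center 0.61 [ 0.5181 -0.1759  0.0327] [309. 137.]
fixture 0.62 [ 0.5283 -0.1277  0.0149] [274. 129.]
[ 0.54748916 -0.09994793  0.42342302] [277.30471746   0.         254.42902915] [ 0.21 -0.24 -0.09  0.   -1.73  1.36] 3.275
```

View pics/w1.png

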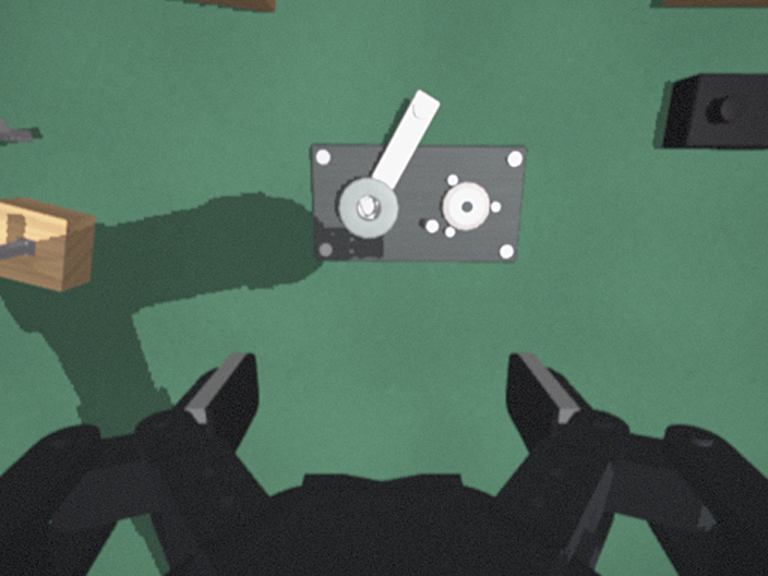

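The close view shows the drum at about (368,207), its arm end at (427,98) and the flange at (466,207) (1.5x pixels). I'll take a lower view straight into the socket and then a hover view of the key.

Run:
```python
from h import *
f=optics.grab_frame("wrist"); D=ray(f,(368/1.5,207/1.5),.06); E=ray(f,(426/1.5,102/1.5),.044); print("drum",D,"armend",E, np.degrees(np.arctan2(*(E-D)[1::-1])))
print("plate corners",[ray(f,(u/1.5,v/1.5),.02).round(4) for u,v in((312,145),(526,146),(518,262),(313,262))])
arm.movel((D[0]-.067,D[1],.10),vel=.2)
f=optics.grab_frame("wrist"); uv=proj(f,D); print(uv,f["eye"])
x,y=int(uv[0]),int(uv[1]); save(f,"sock.png",(max(x-45,0),max(y-45,0),x+45,y+45),6)
print("socket",[(round(d["p"],2),d["point"].round(4) if hasattr(d["point"],"round") else d["point"]) for d in models.recognise(f,"socket")])
np.save("sock.npy",f["image"])
arm.movel((D[0]-.067,D[1],.20),vel=.25)
arm.movep((.42,.229,.19),down(np.radians(-12.3)))
f=optics.grab_frame("wrist"); save(f,"key.png",s=1.5)
for o in("key_grip","holder"):
    for d in models.recognise(f,o): print(o,round(d["p"],2),np.round(d["point"],4),proj(f,d["point"]).round())
print(arm.sense()["time"])
```

```text
drum [ 0.51934235 -0.08783068  0.06      ] armend [ 0.60513427 -0.13692988  0.044     ] -29.782745797637016
plate corners [array([ 0.5723, -0.0356,  0.02  ]), array([ 0.5714, -0.2322,  0.02  ]), array([ 0.4627, -0.2343,  0.02  ]), array([ 0.4627, -0.0316,  0.02  ])]
[255.3712552  117.49614832] [ 0.52035695 -0.08727711  0.2650773 ]
socket [(0.64, [0.5364, -0.1019, 0.0521])]
key_grip 0.91 [0.5783 0.2405 0.0581] [207.  23.]
key_grip 0.9 [0.4844 0.2306 0.0903] [238. 121.]
key_grip 0.77 [0.4858 0.3442 0.1009] [115. 147.]
key_grip 0.25 [ 0.5221 -0.0654  0.0268] [509.  21.]
holder 0.67 [0.4817 0.2247 0.0425] [246. 122.]
6.3
```

View pics/sock.png

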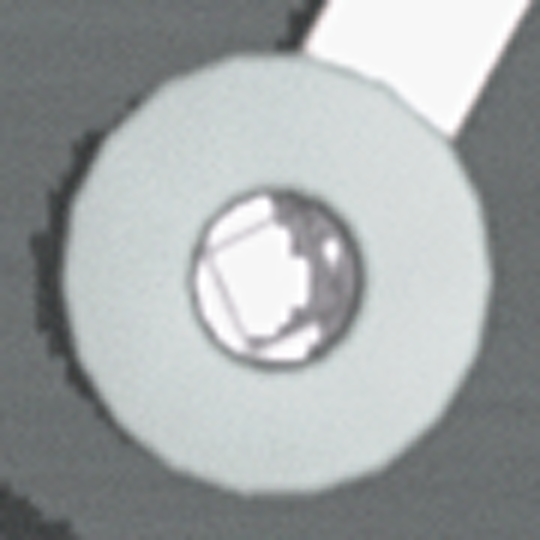

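View pics/key.png

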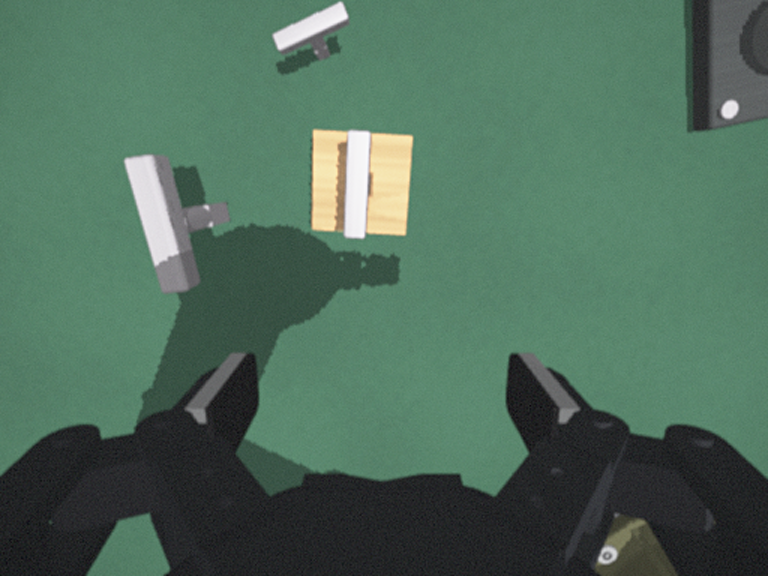

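The key in the holder is middle-sized: its bar is at (357,184), against the small one at (312,27) and the large one at (160,222). The socket crop shows the square's left edge running (208,258)→(250,345) and its top edge rising at about 23–25°. That puts the square at about +25° in the world frame. I'll grasp the key now.

Run:
```python
from h import *
f=optics.grab_frame("wrist")
print("attitude deg",R.from_matrix(att(f)).as_euler('zyx',degrees=True))
K=ray(f,(357.5/1.5-.17,184/1.5-.17),.093)
a=ray(f,(347/1.5+7.3,131/1.5),.093);b=ray(f,(345/1.5+7.3,237.5/1.5),.093);v=a-b;th=np.arctan2(v[1],v[0])
print("key",K,"bar deg",np.degrees(th),"len",np.linalg.norm(v))
arm.gripper_to(.05)
o=down(th)
arm.movep((K[0],K[1],.14),o)
print("guard",arm.movel((K[0],K[1],.066),vel=.08,guard=6))
arm.gripper_to(0.005); s=arm.sense(); print(s["gripper_width"],s["ft_force"],s["ft_torque"],s["eef_pos"])
print("guard",arm.movel((K[0],K[1],.165),vel=.1,guard=15))
s=arm.sense(); print(s["gripper_width"],s["ft_force"],s["ft_torque"],s["eef_pos"],s["time"])
f=optics.grab_frame("wrist"); save(f,"held.png",s=1.5)
np.savez("g.npz",K=K,th=th)
```

```text
attitude deg [-102.79406915   15.07932789    3.43011252]
key [0.48348553 0.23028044 0.093     ] bar deg -14.360805157577573 len 0.06294780776730965
guard False
0.0117010609163299 [ 0.37162158 -0.87606114  2.48020212] [0.0449602  0.00150424 0.00806008] [0.48382472 0.23045085 0.06660234]
guard False
0.011639522393496846 [-0.0375556   0.02420783 -1.12096756] [-0.04574952  0.04813716  0.06197678] [0.48314062 0.23011366 0.16402041] 9.85
```

View pics/held.png

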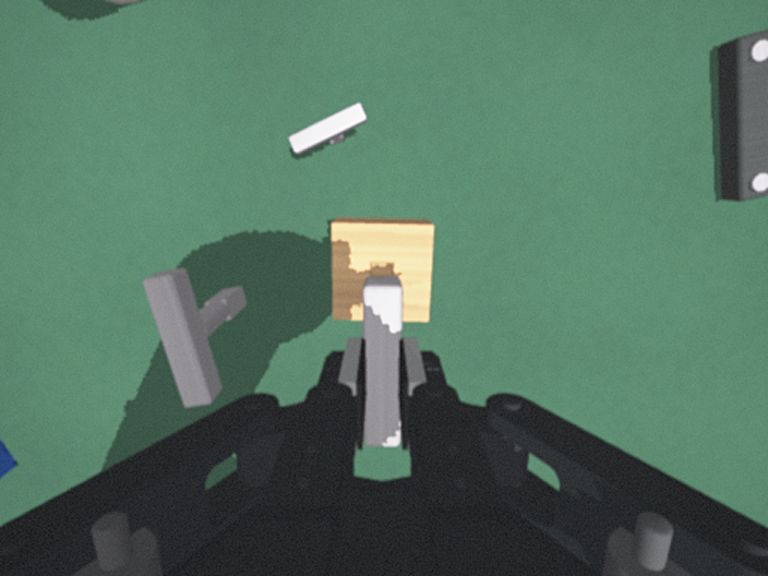

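The picture shows the bar gripped: front top edge at (382,289), rear at (382,445), lying along the fingers. I'll work out the key's offset in the tool and refine the socket position.

Run:
```python
from h import *
f=optics.grab_frame("wrist"); s=arm.sense(); T=s["eef_pos"]; Rt=R.from_rotvec(s["eef_rot"]).as_matrix()
z=T[2]+.027
for uv in((363,289),(402,289),(364,445),(402,445)): print("tool",(Rt.T@(ray(f,(uv[0]/1.5-.17,uv[1]/1.5-.17),z)-T)).round(4))
# socket: fit circles in low picture
im=np.load("sock.npy"); g=cv2.cvtColor(im,cv2.COLOR_RGB2GRAY); 
sub=cv2.resize(g[72:162,210:300],None,fx=6,fy=6,interpolation=cv2.INTER_CUBIC)
hsv=cv2.cvtColor(im[72:162,210:300],cv2.COLOR_RGB2HSV)
for lo,hi,mp in((60,110,60),(180,240,60)):
    c=cv2.HoughCircles(cv2.GaussianBlur(sub,(5,5),1.5),cv2.HOUGH_GRADIENT,1,200,param1=80,param2=20,minRadius=lo,maxRadius=hi); print(c)
    
# camera pose in tool frame (rigid) -> camera at the sock shot
Rc=Rt.T@att(f); pc=Rt.T@(np.array(f["eye"])-T); print("cam in tool",pc.round(4),R.from_matrix(Rc).as_euler('zyx',degrees=True))
print("pred drum radius px at z .06:",.026/.205*277*6,"cb",.010/.205*277*6)
print(arm.sense()["time"])
np.savez("cam.npz",Rc=Rc,pc=pc,K=f["K"])
```

```text
tool [ 0.0294 -0.0072 -0.027 ]
tool [ 0.0294  0.0061 -0.027 ]
tool [-0.0322 -0.0075 -0.027 ]
tool [-0.0322  0.007  -0.027 ]
[[[282.5 279.5  85.4]]]
[[[275.5 277.5 213.3]]]
cam in tool [ 0.0673 -0.0006 -0.1634] [ -89.9534265    15.46987746 -179.96627826]
pred drum radius px at z .06: 210.79024390243904 cb 81.07317073170732
9.95
```

Run:
```python
from h import *
D=np.array([.5192,-.0881]); D=D+[.0006,.0002]
a=np.radians(25); o=down(a)
arm.movep((D[0],D[1],.15),o)
s=arm.sense(); print(s["joint_positions"].round(2),s["time"],s["ft_force"].round(2))
arm.movel((D[0],D[1],.118),vel=.08)
h=arm.movel((D[0],D[1],.0805),vel=.02,guard=5)
s=arm.sense(); print(h,s["eef_pos"].round(4),s["ft_force"].round(2),s["ft_torque"].round(3),s["time"],s["gripper_width"])
f=optics.grab_frame("scene"); uv=proj(f,(D[0],D[1],.08)); x,y=map(int,uv); save(f,"ins.png",(x-50,y-50,x+50,y+50),5)
```

```text
[ 0.22 -0.15 -0.21 -0.   -1.51  1.79] 11.1667 [-0.6   0.32 -2.13]
False [ 0.5204 -0.088   0.0815] [-0.28  0.16  5.83] [0.023 0.01  0.026] 13.7417 0.011527152458844175
```

The key descended to its full depth: TCP at 0.0815, expected 0.0816 for home, where an off-angle tip would have stopped at about 0.097. The upward force is small. Next I'll turn clockwise in small steps, watching torque and side force.

```bash
cat > turn.py <<'E'
from h import *
import sys
def turn(c,z,a0,degs,lim,limf=15):
    "step cw through total angles degs from a0; stop at |tz|>lim"
    for d in degs:
        arm.movep((c[0],c[1],z),down(a0-np.radians(d)))
        s=arm.sense(); F=s["ft_force"]; t=s["ft_torque"]
        print(d,"z %.4f"%s["eef_pos"][2],F.round(1),"tz %.3f"%t[2],"t %.2f"%s["time"])
        if abs(t[2]-.03)>lim or np.hypot(*F[:2])>limf: print("STOP"); return d
    return None
E
python3 - <<'E'
from turn import *
turn((.5198,-.0879),.0810,np.radians(25),[0,3,6,9,12,16,20],.33)
E
```

```text
0 z 0.0815 [ 0.3 -0.7  5.3] tz -0.032 t 14.04
3 z 0.0815 [-0.  -0.3  5.4] tz 0.010 t 14.29
6 z 0.0815 [ 0.1 -0.3  5.5] tz -0.007 t 14.54
9 z 0.0815 [-0.1 -1.1  5.3] tz 0.174 t 14.79
12 z 0.0815 [ 0.6 -0.3  4.9] tz 0.130 t 15.04
16 z 0.0815 [ 1.2 -1.   5.4] tz 0.051 t 15.29
20 z 0.0815 [-0.2 -1.1  4.9] tz 0.047 t 15.54
```

View pics/ins.png

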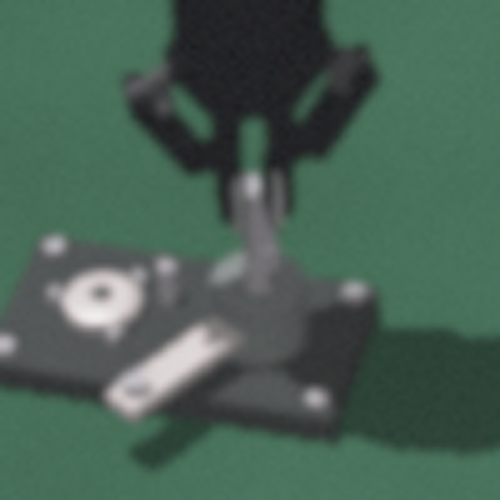

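The insertion view shows the key standing in the drum at (260,260), with the arm pointing to (130,390). I'll turn further and check that the clamp follows.

Run:
```python
from turn import *
turn((.5198,-.0879),.0813,np.radians(25),[24,28,32,36,40],.33)
f=optics.grab_frame("scene"); uv=proj(f,(.52,-.088,.08)); x,y=map(int,uv); save(f,"t40.png",(x-50,y-50,x+50,y+50),5)
```

```text
24 z 0.0815 [-0.1 -2.7  4.2] tz 0.077 t 15.79
28 z 0.0815 [ 0.5 -2.4  5.6] tz 0.107 t 16.04
32 z 0.0815 [ 0.9 -2.9  5.3] tz 0.086 t 16.29
36 z 0.0816 [ 1.4 -2.8  4.7] tz 0.077 t 16.54
40 z 0.0815 [ 0.1 -2.5  5.3] tz 0.145 t 16.79
```

View pics/t40.png

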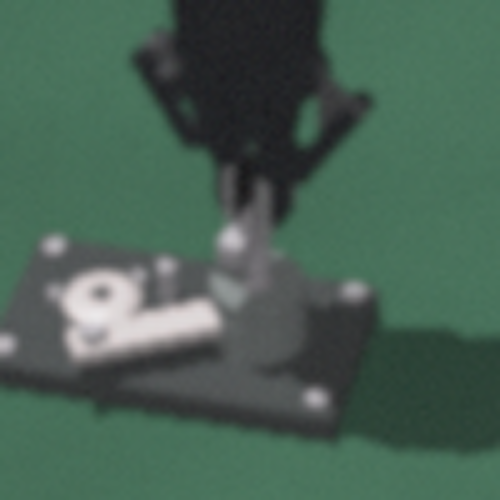

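The clamp arm has followed: its end is now at (90,340), nearing the flange. I'll continue with finer steps up to the stop.

Run:
```python
from turn import *
turn((.5198,-.0879),.0813,np.radians(25),[44,48,51,54]+list(np.arange(55,72,1.)),.27)
f=optics.grab_frame("scene"); uv=proj(f,(.52,-.088,.08)); x,y=map(int,uv); save(f,"t_end.png",(x-50,y-50,x+50,y+50),5)
```

```text
44 z 0.0815 [ 0.6 -3.7  5.6] tz 0.047 t 17.09
48 z 0.0815 [ 0.5 -3.4  4.2] tz 0.025 t 17.34
51 z 0.0815 [ 1.7 -4.   6. ] tz 0.086 t 17.59
54 z 0.0815 [ 0.5 -4.1  4.8] tz 0.091 t 17.84
55.0 z 0.0815 [ 0.9 -3.2  5.8] tz 0.183 t 18.09
56.0 z 0.0815 [ 1.3 -3.1  4.5] tz 0.104 t 18.34
57.0 z 0.0815 [ 1.  -4.   4.2] tz 0.135 t 18.59
58.0 z 0.0815 [ 0.9 -4.   5.7] tz 0.098 t 18.84
59.0 z 0.0816 [ 0.2 -4.1  5.6] tz 0.135 t 19.09
60.0 z 0.0815 [ 0.8 -5.3  5.1] tz 0.143 t 19.34
61.0 z 0.0815 [ 1.1 -3.9  5.3] tz 0.147 t 19.59
62.0 z 0.0816 [ 0.8 -4.4  5.4] tz 0.128 t 19.84
63.0 z 0.0815 [-0.1 -4.4  4.8] tz 0.176 t 20.09
64.0 z 0.0815 [-0.3 -4.2  4.7] tz 0.132 t 20.34
65.0 z 0.0815 [ 1. -4.  5.] tz 0.139 t 20.59
66.0 z 0.0815 [-0.1 -4.7  5.1] tz 0.118 t 20.84
67.0 z 0.0815 [ 0.9 -4.3  5.5] tz 0.147 t 21.09
68.0 z 0.0815 [-0.2 -3.4  5.5] tz 0.201 t 21.34
69.0 z 0.0815 [ 0.3 -3.3  5.5] tz 0.156 t 21.59
70.0 z 0.0815 [ 0.1 -3.6  5.5] tz 0.174 t 21.84
71.0 z 0.0816 [-0.1 -3.7  4.9] tz 0.131 t 22.09
```

View pics/t_end.png

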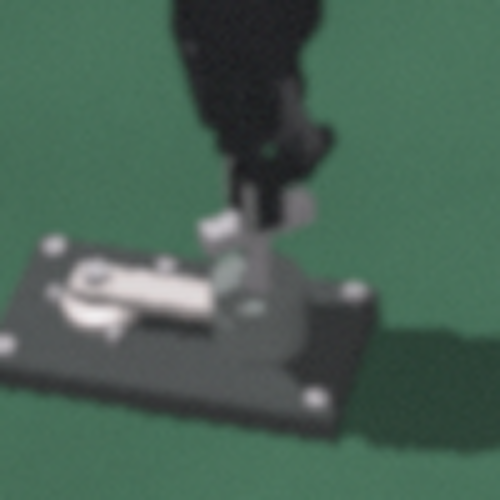

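The arm now lies over the flange, nearly against the stop pin at (165,265), but the torque is still at its sliding level. I'll go on with averaged readings.

Run:
```python
from h import *
for d in np.arange(71.7,86,.7):
    arm.movep((.5198,-.0879,.0813),down(np.radians(25-d)))
    L=[]
    for _ in range(6):
        arm.dwell(.02); s=arm.sense(); L.append(s["ft_torque"][2])
    m=np.mean(L); x=R.from_rotvec(s["eef_rot"]).as_matrix()[:,0]; print("%.1f act %.2f tz %.3f"%(d,25-np.degrees(np.arctan2(x[1],x[0])),m),s["ft_force"].round(1),"t %.2f"%s["time"])
    if m>.24: break
f=optics.grab_frame("scene"); uv=proj(f,(.52,-.088,.08)); x,y=map(int,uv); save(f,"t_end2.png",(x-50,y-50,x+50,y+50),5)
```

```text
71.7 act 71.49 tz 0.168 [ 0.4 -3.8  5.5] t 22.49
72.4 act 72.19 tz 0.254 [ 0.2 -4.3  4.3] t 22.84
```

View pics/t_end2.png

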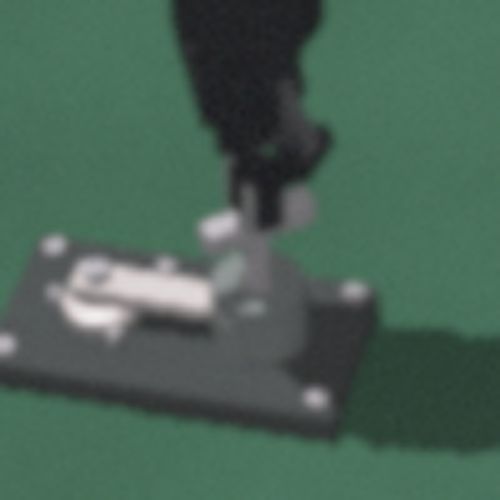

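Run:
```python
from h import *
def tq(d):
    arm.movep((.5198,-.0879,.0813),down(np.radians(25-d))); L=[]
    for _ in range(8):
        arm.dwell(.02); L.append(arm.sense()["ft_torque"][2])
    print(d,np.round(np.mean(L),3),np.round(np.max(L),3)); return np.mean(L)
tq(72.7)
tq(70.5); tq(69.5)
arm.gripper_to(.04); s=arm.sense(); print(s["gripper_width"],s["ft_force"].round(2))
arm.movel((.5198,-.0879,.19),vel=.1,guard=8)
arm.movel((.42,-.0879,.25),vel=.25)
f=optics.grab_frame("scene"); x,y=map(int,proj(f,(.52,-.1,.08))); save(f,"fin_s.png",(x-60,y-50,x+60,y+50),5)
f=optics.grab_frame("top"); x,y=map(int,proj(f,(.52,-.1,.08))); A=f["image"][y-45:y+55,x-50:x+70]
cv2.imwrite("pics/fin.png",cv2.resize(np.hstack([cv2.imread("pics/fin_s.png")[:, ::1],cv2.resize(A[:,:,::-1],(600,500),interpolation=cv2.INTER_CUBIC)]),(800,333)))
print(arm.sense()["time"],arm.sense()["ft_force"].round(2))
```

```text
72.7 0.251 0.277
70.5 0.078 0.111
69.5 0.034 0.053
0.039661194551399624 [-0.79 -0.26 -0.06]
26.375 [0.35 0.01 1.28]
```

View pics/fin.png

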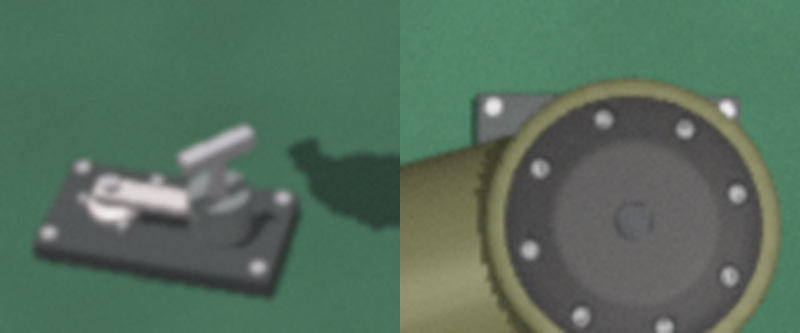

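The key stands in the socket with the arm over the flange. The torque did not rise between the last two steps, though, so I'll check the arm's angle and its contact with the stop pin from close up.

Run:
```python
from h import *
arm.movep((.455,-.128,.14),down(0))
f=optics.grab_frame("wrist"); np.save("fin.npy",f["image"])
ms=models.silhouettes(f,"clamp"); print([(round(m["p"],2),int(m["mask"].sum())) for m in ms])
x,y=map(int,proj(f,(.52,-.128,.04))); print(x,y,f["eye"],arm.sense()["time"])
np.savez("finc.npz",K=f["K"],eye=f["eye"],attitude=f["attitude"])
save(f,"fin_w.png",(x-65,max(y-55,0),x+65,y+45),6)
```

```text
[(0.8, 3866)]
255 118 [ 0.52281532 -0.12754421  0.30333128] 27.3333
```

View pics/fin_w.png

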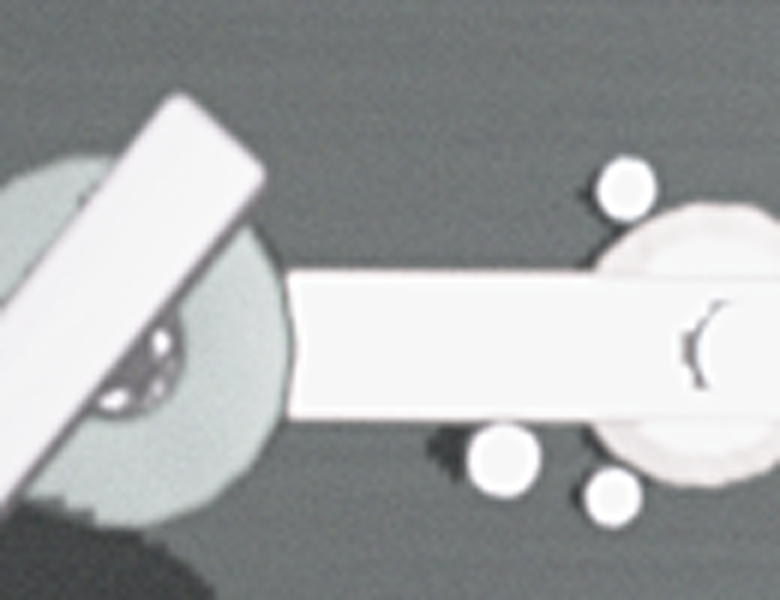

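The wrist view shows the arm lying along the plate over the flange, its lower edge at row 420. The stop pin's rim at (503,422) touches it or is within a fraction of a millimetre. There is time to spare, so I'll regrip and confirm the stop gently by torque.

Run:
```python
from h import *
P=(.5198,-.0879)
def tq(d,n=12):
    arm.movep((*P,.0820),down(np.radians(25-d))); L=[]
    for _ in range(n):
        arm.dwell(.015); s=arm.sense(); L.append(s["ft_torque"][2])
    print(d,np.round(np.mean(L),3),np.round(np.max(L),3),s["ft_force"].round(1),"%.2f"%s["time"]); return np.mean(L)
arm.movep((*P,.16),down(np.radians(25-69.5)))
print("hit",arm.movel((*P,.082),vel=.08,guard=6))
b=tq(69.5); arm.gripper_to(.005); print(arm.sense()["gripper_width"],"base",b)
for d in [69.5,71,72,72.5,73,73.4,73.8,74.2,74.6,75,75.4,75.8,76.2,76.6,77]:
    if tq(d)-b>.29: break
tq(d-2.5); tq(d-3.5)
arm.gripper_to(.04)
arm.movel((*P,.19),vel=.1,guard=8)
arm.movep((.455,-.128,.14+.06),down(0))
f=optics.grab_frame("wrist"); print(arm.sense()["time"],models.recognise(f,"key_grip")[:1])
```

```text
hit False
69.5 -0.003 0.044 [-0.3 -0.2 -0.2] 29.73
0.011603693528414213 base -0.0028907795814738214
69.5 0.021 0.06 [-1.  -0.1  3.6] 30.53
71 0.105 0.161 [-1.3 -1.4  4.4] 30.98
72 0.171 0.238 [-0.1 -1.2  4.8] 31.43
72.5 0.213 0.288 [-0.9 -0.7  4.6] 31.88
73 0.229 0.28 [-1.  -1.7  4.3] 32.33
73.4 0.268 0.333 [-1.9 -1.3  6.1] 32.78
73.8 0.298 0.351 [-1.  -1.3  5.3] 33.23
71.3 0.077 0.12 [-1.3 -0.1  4.8] 33.68
70.3 0.014 0.066 [-0.3 -1.7  5.5] 34.13
36.625 [{'point': [0.5187, -0.0896, 0.1066], 'p': 0.9}]
```

The torque rose steadily to 0.30 N m, well above the sliding level, and unwound elastically. The clamp is firm on its stop and the key is standing free, so I'm handing in.

```bash
python3 -c "
from h import *
print(arm.sense()['gripper_width'],arm.sense()['ft_force'].round(2)); ticket.hand_in()"
```

```text
0.04017000782042116 [-0.23 -0.26 -0.49]
the job is handed in; nothing more can be done
```

The flange is locked and the job is handed in, at about 37 s on the robot's clock. I took the middle-sized key from the wooden holder and lowered it under a force guard at the socket angle read from a close picture, about +25°. It dropped fully home first try, so I did not need to search for the angle. I then turned it clockwise about 73° in small steps, including play, until the arm was on its stop, eased off and let go.

**Last checks**
- **Depth:** the TCP ended at 0.0815 m. Fully home would be 0.0816 m, and an off-angle key would have stopped at about 0.097 m. Forces stayed around 5 N.
- **Arm position:** a close wrist picture showed the arm over the flange, at or within a fraction of a millimetre of the stop pin.
- **Firmness:** the first check was ambiguous, with torque flat at about 0.25 N m over the last two steps. I regripped the key and turned gently. Torque then climbed steadily to 0.30 N m on average (single readings up to 0.35, below the 0.4 limit) and unwound when I backed off.
- **Key left standing:** the network still found the key at the socket after release (p 0.9), with the gripper clear and no force on the tool.

I did not look again at the flask, carton and dimmer box after the start, but the arm's path stayed clear of them and no guard tripped.

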